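# Open the reagent station's counterweighted arm and load the jammed bottle

## Task

First swing the reagent station's counterweighted hold-down arm up past its balance point and let go, so that it rests fully open by itself. Then free the purple-capped reagent bottle that is jammed leaning in the blue bin and, without dropping it, stand it upright in the station's purple-edged bay, released, with the arm still open. Leave the tube rack, the tray stack and the jar where they are.

Things in the scene. Friction and masses are not known exactly. Their poses are not given: they have to be found in the camera images.
- station: Fixed grey base plate of the reagent station, 150 mm in its x by 270 mm in its y, 12 mm thick, lying flat on the bench; it may be turned about the vertical. Origin on the bench surface; the plate reaches from y = -160 to +110 mm. Its x axis is parallel to the arm's hinge; its +y axis points from the hinge post to the closed arm's free end. The ivory hinge post (50 mm in x by 40 mm in y, 136 mm tall) stands at y = -110 mm. z up.
- bay (a point): Centre of the bay's floor, 12 mm above the bench, at x = 0, y = +30 mm of the station; axes as the station's. The bay is a flat square, 120 by 120 mm inside, bounded by a purple kerb 6 mm wide whose top stands 8 mm above the floor. The closed arm crosses above its middle.
- hold_hinge (a point): Hinge axis of the hold-down arm, on the post at x = 0, y = -110 mm of the station, 120 mm above the bench; the axis is the station's x axis. Fixed.
- hold_grip (a point): Middle of the blue end grip of the hold-down arm, 180 mm from the hinge axis; moves with the arm. The grip is a block 50 mm along the arm, 18 mm wide (along the hinge axis) and 22 mm thick, and ends the arm 205 mm from the hinge; inboard of it is an aluminium bar 16 mm wide and 14 mm thick, with a black pad (36 mm across, reaching 17 mm below the bar's middle) 125 mm from the hinge. A steel counterweight (42 mm across) sits behind and above the hinge.
- hold_arm (a joint): Angle of the hold-down arm: 0 closed (level, grip 120 mm above the bench), growing as the grip rises and swings over toward the post; 1.75 rad is the fully open stop, a little beyond upright. The balance point is near 0.9 rad: below it the arm falls shut by itself, above it swings on to the open stop by itself, damped, within about 1 s; open, its tip stands about 325 mm above the bench over the post. About 1.1 N up at the grip lifts it from closed.
- bottle: Loose white reagent bottle with a purple cap, 150 mm tall, about 0.2 kg, its centre of mass about 70 mm above its foot. Body 52 mm across up to 100 mm, a conical shoulder to 114 mm, then the cap, 40 mm across, up to 150 mm. Origin at the centre of its underside, z axis along the bottle toward the cap. It starts leaning about 38 degrees from upright in the bin, foot in one corner and the upper body resting on the rim at the opposite corner, away from the robot.
- cap (a point): Point on the bottle's axis in the middle of the grip length of its cap, 132 mm from the underside; z axis along the bottle.
- bin: Fixed blue square bin, open on top, 98 by 98 mm outside, walls 4 mm, 90 mm tall. Origin at the centre of its underside. Its x and y axes run along its diagonals: the corners lie 69 mm out on +-x and +-y. The bottle leans towards its +x corner.
- tube_rack: Loose ivory rack of purple-capped tubes, 90 by 160 mm, 108 mm tall; origin under its centre. Bystander, must stay.
- tray_stack: Loose stack of three ivory tube trays, 110 by 190 mm, 123 mm tall; origin under its centre. Bystander, must stay.
- jar: Loose jar with a blue cap, 72 mm across, 100 mm tall; origin under its centre. Bystander, must stay.
Mind the look-alikes: they are no part of the job. Several things have the shape of the bottle; the one meant has the colours described above.

How it is judged:
On the way, in this order (a step that is already met when the one before it is completed fails the run):
1. the hold-down arm rests fully open by itself, not touched by the robot (value of joint hold_arm above 1.6 rad and contact force between hold_arm and the fingers below 0.1 N and contact force between hold_arm and the arm below 0.1 N), for 0.3 s.
2. the bottle is lifted out of the bin, its foot above the rim (height (world z) of bottle above 0.09 m), for 0.1 s.
At the end, for the whole second after the job is handed in: The hold-down arm stands at its open stop (over 1.6 rad) and the bottle stands still and upright (within 0.1 rad) on the floor of the bay, inside the kerb (axis within 40 mm of the bay's centre in the station's x and y, underside within 6 mm of the floor), let go (value of joint hold_arm above 1.6 rad and x of bottle in the frame of bay between -0.04 and 0.04 m and y of bottle in the frame of bay between -0.04 and 0.04 m and z of bottle in the frame of bay between -0.004 and 0.006 m and angle between bottle's own z axis and vertical below 0.1 rad and linear speed of bottle below 0.03 m/s); the robot touches nothing.
It fails at once if the bottle is dropped (moving faster than 0.7 m/s while out of the fingers) (linear speed of bottle above 0.7 m/s and contact force between bottle and the fingers below 0.05 N).
It fails at once if the tube rack is moved more than 25 mm (distance of tube_rack from where it was at the start of the episode above 0.025 m).
It fails at once if the tray stack is moved more than 25 mm (distance of tray_stack from where it was at the start of the episode above 0.025 m).
It fails at once if the jar is moved more than 25 mm (distance of jar from where it was at the start of the episode above 0.025 m).
It also fails if it takes over 59 s, if anything falls off the work surface, if the arm or the gripper's body presses on something with over 40 N, if the wrist force passes 120 N, or if a joint passes its speed limit or range.

## Robot

A 7-joint arm with a two-finger parallel gripper is mounted at the origin on the work surface. World frame = base frame: x ahead of the robot, y to its left, z up, the work surface at z = 0. Lengths are in m, angles in rad, forces in N, time in s.
With the tool pointing down it reaches from about 0.35 to 0.9 m from the base axis. Payload 8.1 kg.
Tool frame: the origin (TCP) lies between the finger pads; the fingertips stand 11 mm ahead of it and the grasp point (between the pads) lies 8 mm behind it; z points along the fingers, y is the line along which they close (so a half turn about z gives the same grasp; the last joint's range is limited). The gripper opens to 92 mm and grips with 3 to 60 N. Pads are 19 mm wide; open, the fingers measure 130 mm over their backs; the gripper's body (75 mm by 190 mm) begins 47 mm behind the grasp point.
Start: joints at [1.048, 0.434, 0.025, 1.573, -0.012, 1.134, -0.075], TCP at [0.255, -0.571, 0.238] pointing down, gripper open.
Joint ranges: [-2.62, 2.62], [-0.44, 2.09], [-1.27, 1.32], [0.08, 2.57], [-1.32, 4.46], [0.12, 2], [-2.74, 2.74]. Speed limits (rad/s): [2.22, 2.22, 3.01, 3.01, 3.14, 3.14, 3.14].

## Interface

Orientations are given as a rotation vector (axis times angle).
In Python, from cell import observe, get_image, camera_params, sign_off gives the robot as it stands.
- The arm moves only by the shell command python3 -m pendant 'ROWS' [FORCE]. ROWS is JSON, one flat list of numbers, 7 for each row, row after row: the shift along the tool's x, y, z in m, then the turn, a rotation vector about the tool's x, y, z in rad, then the finger opening in m, from 0 to 0.0918. In form: [dx, dy, dz, rx, ry, rz, jaw, dx, dy, dz, rx, ry, rz, jaw, ...]. A call has 1 to 10 rows; each row shifts and turns the commanded pose from where the row before left it, along the tool's axes as they then stand; what a row does not reach is not made up. A row lasts 1/8 s, in which the tool goes at most 62.5 mm and 10.7 degrees, less where a joint would pass 70% of its speed; a pose out of reach is approached as far as the arm can. A call is refused whole if a number of a shift passes 0.0625 or a number of a turn 0.188, either way. A call with a gripper value outside its range is refused whole. The fingers move at their own pace and stop on an object; FORCE is the grip in N (left out, the last holds). Time passes only in rows, so rows that do not move let the fingers close. It gives the time, the measured TCP pose, the force, the opening and the grip force at its end, in the units of the state.
- observe(): the state, without advancing time (a new reading comes with each control period).
- get_image(name): name is "scene" or "top"; returns the picture (400x640x3 uint8, red, green, blue); there is no depth.
- camera_params(name): a dict with "intrinsics" (3x3 intrinsics, pixels), "eye" and "rotation" of the camera in the world. Camera axes: x right, y down, z forward; pixel columns grow to the right and rows downward; lengths in m; the calibration is good to about 2 mm. A picture is of the moment at which its call begins. camera_params takes no time and is no camera call.
- sign_off(): hands the job in; it is judged then, once.
The state is a dict: "clock": time; "joints": joint angles; "dq": joint speeds; "joint_efforts": joint torques, N m; "position": TCP position; "ee_rot": TCP orientation; "force": force on the tool from outside, world axes, zero at the start; "ft_torque": the same for the moment, N m; "width": opening from 0.0 (shut) to 1.0 (fully open); "gripper_force": force on a finger pad.
Only numpy, scipy, OpenCV 4.12 (cv2) and the standard library are available. Lean on these libraries where they do the work, as an engineer would, in place of code of your own. Each camera call takes 0.05 s, during which the arm holds its last target. There are 200 camera calls.

## Working session

There is one attempt and no reset: what is moved stays moved. The work goes in short steps, Python scripts to look and compute and a shell command to move; the robot and the scene stay as the last step left them, time stands still between calls to the robot, and variables do not carry over. Pictures are saved under pics/ and viewed, at most 11 in all, crops included, and the job is handed in when it is done.

```bash
mkdir -p pics; python3 - <<'E'
from cell import *
import cv2
for n in("scene","top"):
    cv2.imwrite(f"pics/{n}0.png",get_image(n)[:,:,::-1]); p=camera_params(n); print(n,p)
print(observe())
E
```

```text
scene {'intrinsics': array([[499.72621862,   0.        , 321.01526018],
       [  0.        , 499.72621862, 197.56592362],
       [  0.        ,   0.        ,   1.        ]]), 'eye': array([1.32730721, 0.49763398, 1.26079693]), 'rotation': array([-1.26444896, -2.37827551,  0.83027086])}
top {'intrinsics': array([[492.40783469,   0.        , 320.04288534],
       [  0.        , 492.40783469, 200.70774021],
       [  0.        ,   0.        ,   1.        ]]), 'eye': array([0.21958174, 0.02956043, 1.60288992]), 'rotation': array([-1.99750995,  2.22210637, -0.23478889])}
{'clock': 0.1, 'joints': array([ 1.04843579,  0.43513766,  0.02499241,  1.57397957, -0.01159916,
        1.13398816, -0.07509827]), 'dq': array([ 0.00065691, -0.00297512, -0.00069998, -0.00095512, -0.00042228,
       -0.00114541, -0.00132486]), 'joint_efforts': array([ 2.94079029e-03, -6.69131327e+01,  9.88216996e-01, -3.15147007e+01,
       -6.04527164e-02,  3.74289765e-02,  6.91215268e-05]), 'position': array([ 0.25448442, -0.57037846,  0.23704364]), 'ee_rot': array([-3.07140566e+00, -6.54127420e-01,  6.50155171e-04]), 'force': array([ 0.10557118,  0.50097775, -0.90241672]), 'ft_torque': array([ 0.04830419, -0.01175804, -0.00947095]), 'gripper_force': 0.0, 'width': 0.9980744455599269}
```

View pics/scene0.png

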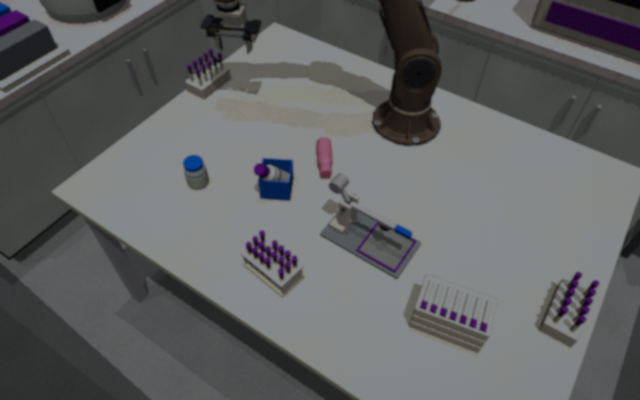

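View pics/top0.png

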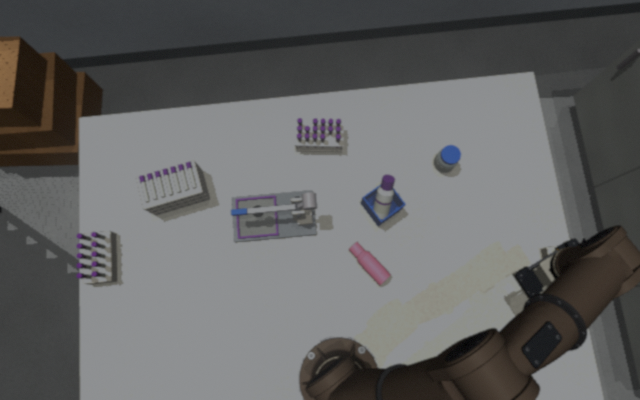

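The scene view shows the station at about (370,240) with its blue grip at (403,231), and the bin at (276,178) with the cap at (262,170). In the top view the grip is at (238,212), the kerb at about (258,217), the bin at (383,202) and the cap at (387,183). A pink bottle lies nearby at (370,262).

```bash
cat > h.py <<'E'
import numpy as np, cv2
from scipy.spatial.transform import Rotation as R
from cell import *
def ray(n,uv):
    p=camera_params(n); d=R.from_rotvec(p['rotation']).apply(np.linalg.inv(p['intrinsics'])@[*uv,1.]); return p['eye'],d
def plane(n,uv,z):
    e,d=ray(n,uv); return e+d*(z-e[2])/d[2]
def tri(a,b):
    (e,d),(f,g)=ray('scene',a),ray('top',b)
    s=np.linalg.lstsq(np.c_[d,-g],f-e,rcond=None)[0]; P,Q=e+d*s[0],f+g*s[1]
    return (P+Q)/2,np.linalg.norm(P-Q)
def proj(n,X):
    p=camera_params(n); c=R.from_rotvec(p['rotation']).inv().apply(np.array(X)-p['eye'])@p['intrinsics'].T; return c[...,:2]/c[...,2:]
def blobs(im,col,box,amin=15):
    h=cv2.cvtColor(im,cv2.COLOR_RGB2HSV); lo,hi={'blue':((100,120,40),(122,255,255)),'purple':((128,90,30),(155,255,255))}[col]
    m=cv2.inRange(h,lo,hi); k=np.zeros_like(m); x0,y0,x1,y1=box; k[y0:y1,x0:x1]=m[y0:y1,x0:x1]
    n,l,s,c=cv2.connectedComponentsWithStats(k)
    return [(c[i],s[i],cv2.convexHull(np.argwhere(l==i)[:,::-1].astype(np.int32))) for i in range(1,n) if s[i][4]>=amin]
E
python3 - <<'E'
from h import *
S,T=get_image('scene'),get_image('top')
for n,im,bs in(('scene',S,dict(grip=('blue',(385,215,425,245)),kerb=('purple',(345,215,430,275)),bin=('blue',(250,150,300,205)),cap=('purple',(250,155,275,185)))),
 ('top',T,dict(grip=('blue',(225,200,255,225)),kerb=('purple',(225,190,290,245)),bin=('blue',(355,175,410,230)),cap=('purple',(375,170,400,195))))):
  for k,(c,b) in bs.items():
    for q in blobs(im,c,b):
      a=cv2.minAreaRect(q[2]); print(n,k,q[0].round(1),q[1][4],np.round(a[0],1),np.round(a[1],1),round(a[2],1), cv2.approxPolyDP(q[2],3,True)[:,0].tolist())
def up(im,b,f): return cv2.resize(im[b[1]:b[3],b[0]:b[2]],None,fx=f,fy=f,interpolation=cv2.INTER_CUBIC)
A=up(S,(240,140,430,285),4)[:, :, ::-1]; B=up(T,(220,165,420,255),4)[:, :, ::-1]
cv2.imwrite('pics/c1.png',A);cv2.imwrite('pics/c2.png',B)
E
```

```text
scene grip [402.7 231.5] 130 [402.8 231.4] [18.   7.5] 28.6 [[410, 237], [396, 232], [395, 227], [408, 230]]
scene kerb [383.2 251.2] 277 [385.7 245.3] [47.5 38.3] 29.7 [[415, 240], [395, 271], [357, 250], [377, 222]]
scene bin [276.6 181.4] 817 [275.2 178.7] [32.1 39.4] 3.8 [[288, 199], [261, 196], [263, 159], [291, 160]]
scene cap [261.2 169.9] 155 [261. 170.] [14.1 12.7] 45.0 [[268, 173], [262, 177], [254, 168], [264, 164]]
top grip [238.5 211.4] 72 [238.5 211.5] [ 5. 13.] 90.0 [[245, 213], [232, 214], [232, 210], [245, 209]]
top kerb [239.8 234.7] 16 [239.8 234.5] [10.6  4.6] 48.8 [[245, 237], [238, 236], [238, 229]]
top bin [368.8 203.3] 55 [369.5 202.9] [14.4  5.8] 53.1 [[372, 210], [364, 198], [371, 200]]
top bin [394.7 208.8] 82 [394.  207.4] [ 8.4 19.8] 54.5 [[403, 203], [388, 216], [393, 203]]
top cap [387.4 181.6] 104 [388.  182.5] [13. 10.] 90.0 [[392, 177], [389, 187], [384, 188], [383, 178]]
```

View pics/c1.png

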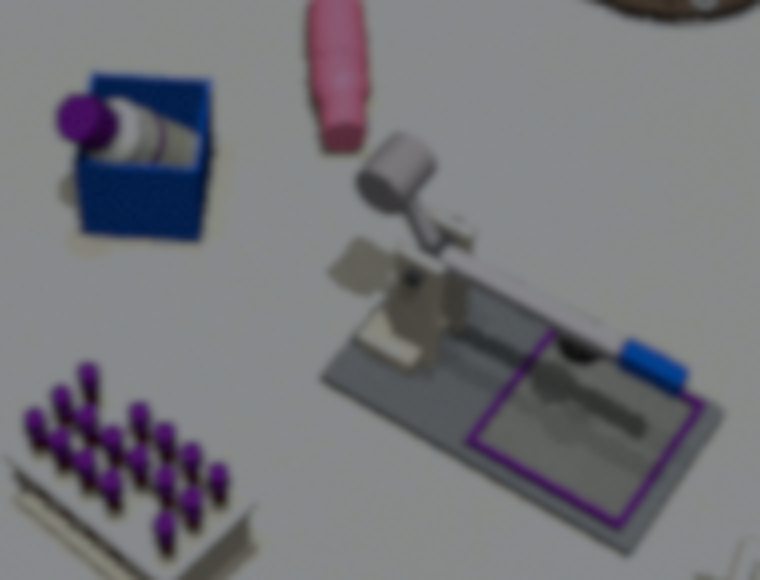

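View pics/c2.png

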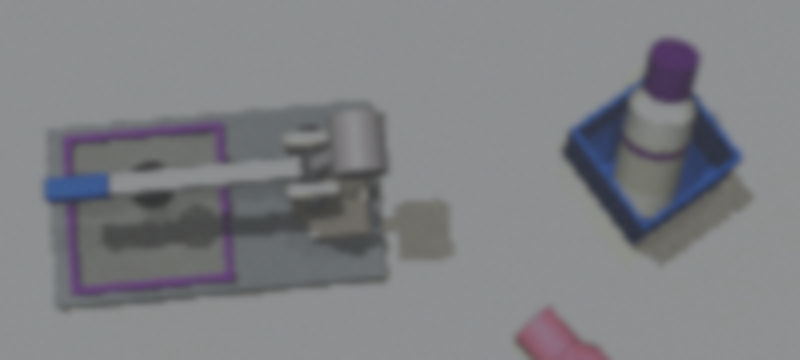

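Crop 1 shows the kerb's four corners, the arm bar and the blue grip clearly. Crop 2 shows the plate corners (47,130), (380,103), (387,278), (60,308) and the bin rim corners (565,150), (640,240), (742,157). The bottle leans toward the top of the image.

```bash
python3 - <<'E'
from h import *
np.set_printoptions(precision=4,suppress=True)
t=lambda q:np.array(q)/4+[220-.375,165-.375]; s=lambda q:np.array(q)/4+[240-.375,140-.375]
pl=[plane('top',t(q),.012) for q in[(47,130),(380,103),(387,278),(60,308)]]
ks=[plane('scene',s(q),.02) for q in[(468,440),(620,527),(705,402),(552,330)]]
kt=[plane('top',t(q),.02) for q in[(222,122),(64,136),(75,295),(235,280)]]
for a in(pl,ks,kt):
    a=np.array(a); print(a[:,:2].tolist(),'c',a.mean(0),'sides',np.linalg.norm(a-np.roll(a,-1,0),axis=1))
    d=a[1]-a[0] if a[0][0]>9 else None
a=np.array(pl); v=(a[0]+a[3]-a[1]-a[2]); print('y dir plate',np.degrees(np.arctan2(v[1],v[0])))
for n,k in(('s',ks),('t',kt)):
    k=np.array(k); v=k[1]+k[2]-k[0]-k[3]; print('y dir kerb',n,np.degrees(np.arctan2(v[1],v[0])))
print('grip',tri((402.8,231.5),(238.5,211.5)))
print('grip plane z.131',plane('top',(238.5,211.5),.131), 'scene .12',plane('scene',(402.8,231.5),.12))
print('cap',tri((261.2,170.2),(387.6,182.2)))
print('rim',[plane('top',t(q),.09) for q in[(565,150),(640,240),(742,157)]])
print('rim scene',[plane('scene',s(q),.09) for q in[(93,73),(211,80),(205,165),(80,162)]])
print('bin bottom scene',[plane('scene',s(q),0) for q in[(84,232),(201,240)]])
E
```

```text
[[0.6057082951045965, 0.2883821904478226], [0.5991891366894172, 0.011790473250793899], [0.45287386131544183, 0.02128905418202535], [0.4566620603775966, 0.28794710530797585]] c [0.5286 0.1524 0.012 ] sides [0.2767 0.1466 0.2667 0.149 ]
[[0.5951994942388743, 0.14923220551210548], [0.5971422806069084, 0.277164063957381], [0.46681914178346495, 0.27843725823979615], [0.4733734558932865, 0.15071358863439965]] c [0.5331 0.2139 0.02  ] sides [0.1279 0.1303 0.1279 0.1218]
[[0.5951430943257626, 0.14307989535088914], [0.5972203777587735, 0.2734989628142673], [0.46473520051754785, 0.273838432603495], [0.4631649318548119, 0.143983106046903]] c [0.5301 0.2086 0.02  ] sides [0.1304 0.1325 0.1299 0.132 ]
y dir plate 88.91302810589349
y dir kerb s 91.0333921885655
y dir kerb t 89.19709481508244
grip (array([0.5317, 0.2525, 0.121 ]), np.float64(0.001019882127815909))
grip plane z.131 [0.5297 0.2505 0.131 ] scene .12 [0.5308 0.2527 0.12  ]
cap (array([ 0.574 , -0.2135,  0.1225]), np.float64(0.0024248404324077083))
rim [array([ 0.5274, -0.1279,  0.09  ]), array([ 0.4502, -0.177 ,  0.09  ]), array([ 0.507 , -0.2652,  0.09  ])]
rim scene [array([ 0.5073, -0.2609,  0.09  ]), array([ 0.4602, -0.1784,  0.09  ]), array([ 0.5355, -0.1297,  0.09  ]), array([ 0.5874, -0.2111,  0.09  ])]
bin bottom scene [array([ 0.5875, -0.2167,  0.    ]), array([ 0.541 , -0.1337,  0.    ])]
```

```bash
cat >> h.py <<'E'
from scipy.spatial.transform import Slerp
def frame(z,y):
    z=np.array(z,float);z/=np.linalg.norm(z);y=np.array(y,float);y-=z*(y@z);y/=np.linalg.norm(y)
    return R.from_matrix(np.c_[np.cross(y,z),y,z])
def plan(goal,rot,n,jaw,p0=None,r0=None):
    """rows (tool axes) from the measured pose to grasp point `goal`"""
    o=observe(); p0=o['position'] if p0 is None else p0; r0=R.from_rotvec(o['ee_rot']) if r0 is None else r0
    p1=np.array(goal)+.008*rot.apply([0,0,1]); sl=Slerp([0,1],R.concatenate([r0,rot])); rs=[sl(k/n) for k in range(n+1)]
    for k in range(n):
        d=rs[k].inv().apply((p1-p0)/n); w=(rs[k].inv()*rs[k+1]).as_rotvec()
        print(','.join(f'{v:g}' for v in [*np.round(d,3)+0.,*np.round(w,3)+0.,jaw])+(',' if k<n-1 else ''))
    print(); return p1,rot
E
python3 - <<'E'
from h import *
A=frame((0,-.5,-.866),(1,0,0)); r0=R.from_rotvec(observe()['ee_rot']); m=Slerp([0,1],R.concatenate([r0,A]))(.5)
a=plan((.43,-.15,.34),m,10,.0918); plan((.531,.2515+.04,.12+.07),A,10,.0918,*a)
E
```

```text
0.033,-0.031,-0.009,-0.015,-0.023,-0.056,0.0918,
0.034,-0.029,-0.011,-0.015,-0.023,-0.056,0.0918,
0.036,-0.027,-0.012,-0.015,-0.023,-0.056,0.0918,
0.037,-0.025,-0.013,-0.015,-0.023,-0.056,0.0918,
0.038,-0.022,-0.014,-0.015,-0.023,-0.056,0.0918,
0.039,-0.02,-0.016,-0.015,-0.023,-0.056,0.0918,
0.039,-0.018,-0.017,-0.015,-0.023,-0.056,0.0918,
0.04,-0.015,-0.018,-0.015,-0.023,-0.056,0.0918,
0.04,-0.013,-0.019,-0.015,-0.023,-0.056,0.0918,
0.04,-0.01,-0.02,-0.015,-0.023,-0.056,0.0918

0.045,-0.017,0.002,-0.015,-0.023,-0.056,0.0918,
0.045,-0.014,0.001,-0.015,-0.023,-0.056,0.0918,
0.046,-0.011,0,-0.015,-0.023,-0.056,0.0918,
0.047,-0.009,-0.002,-0.015,-0.023,-0.056,0.0918,
0.047,-0.006,-0.003,-0.015,-0.023,-0.056,0.0918,
0.047,-0.003,-0.004,-0.015,-0.023,-0.056,0.0918,
0.047,-0.001,-0.005,-0.015,-0.023,-0.056,0.0918,
0.047,0.002,-0.006,-0.015,-0.023,-0.056,0.0918,
0.047,0.005,-0.007,-0.015,-0.023,-0.056,0.0918,
0.046,0.007,-0.008,-0.015,-0.023,-0.056,0.0918
```

```bash
python3 -m pendant '[0.033,-0.031,-0.009,-0.015,-0.023,-0.056,0.0918,0.034,-0.029,-0.011,-0.015,-0.023,-0.056,0.0918,0.036,-0.027,-0.012,-0.015,-0.023,-0.056,0.0918,0.037,-0.025,-0.013,-0.015,-0.023,-0.056,0.0918,0.038,-0.022,-0.014,-0.015,-0.023,-0.056,0.0918,0.039,-0.02,-0.016,-0.015,-0.023,-0.056,0.0918,0.039,-0.018,-0.017,-0.015,-0.023,-0.056,0.0918,0.04,-0.015,-0.018,-0.015,-0.023,-0.056,0.0918,0.04,-0.013,-0.019,-0.015,-0.023,-0.056,0.0918,0.04,-0.01,-0.02,-0.015,-0.023,-0.056,0.0918]'
python3 - <<'E'
from h import *
print('cw',tri((339,181),(309.5,200)))
A=frame((0,-.5,-.866),(1,0,0))
a=plan((.531,.2515+.05,.12+.2),A,10,.0918); a=plan((.531,.2515+.025,.12+.044),A,4,.0918,*a)
E
```

```text
clock: 1.45
position: [0.4286, -0.1513, 0.3331]
ee_rot: [2.586, 1.388, -0.283]
force: [1.0, -0.4, 0.2]
width: 0.997
gripper_force: 0.0
cw (array([0.52817674, 0.03416674, 0.19052247]), np.float64(0.005310805605310732))
0.042,-0.016,-0.01,-0.015,-0.023,-0.056,0.0918,
0.043,-0.013,-0.012,-0.015,-0.023,-0.056,0.0918,
0.043,-0.011,-0.013,-0.015,-0.023,-0.056,0.0918,
0.043,-0.008,-0.014,-0.015,-0.023,-0.056,0.0918,
0.043,-0.006,-0.015,-0.015,-0.023,-0.056,0.0918,
0.043,-0.003,-0.016,-0.015,-0.023,-0.056,0.0918,
0.043,0,-0.017,-0.015,-0.023,-0.056,0.0918,
0.042,0.002,-0.018,-0.015,-0.023,-0.056,0.0918,
0.042,0.005,-0.019,-0.015,-0.023,-0.056,0.0918,
0.041,0.008,-0.02,-0.015,-0.023,-0.056,0.0918

0.014,0,0.037,0,0,0,0.0918,
0.014,0,0.037,0,0,0,0.0918,
0.014,0,0.037,0,0,0,0.0918,
0.014,0,0.037,0,0,0,0.0918
```

```bash
python3 -m pendant '[0.042,-0.016,-0.01,-0.015,-0.023,-0.056,0.0918,0.043,-0.013,-0.012,-0.015,-0.023,-0.056,0.0918,0.043,-0.011,-0.013,-0.015,-0.023,-0.056,0.0918,0.043,-0.008,-0.014,-0.015,-0.023,-0.056,0.0918,0.043,-0.006,-0.015,-0.015,-0.023,-0.056,0.0918,0.043,-0.003,-0.016,-0.015,-0.023,-0.056,0.0918,0.043,0,-0.017,-0.015,-0.023,-0.056,0.0918,0.042,0.002,-0.018,-0.015,-0.023,-0.056,0.0918,0.042,0.005,-0.019,-0.015,-0.023,-0.056,0.0918,0.041,0.008,-0.02,-0.015,-0.023,-0.056,0.0918]' && python3 -m pendant '[0.014,0,0.037,0,0,0,0.0918,0.014,0,0.037,0,0,0,0.0918,0.014,0,0.037,0,0,0,0.0918,0.014,0,0.037,0,0,0,0.0918,0,0,0,0,0,0,0.0918]'
python3 - <<'E'
from h import *
A=frame((0,-.5,-.866),(1,0,0))
a=plan((.531,.2515,.12),A,3,.06)
S=get_image('scene'); cv2.imwrite('pics/c3.png',cv2.resize(S[140:290,300:500],None,fx=3.5,fy=3.5)[:,:,::-1])
E
```

```text
clock: 2.7
position: [0.5323, 0.2977, 0.3129]
ee_rot: [1.93, 1.926, -0.513]
force: [1.3, -0.8, 0.4]
width: 1.002
gripper_force: 0.0
clock: 3.32
position: [0.5314, 0.2695, 0.1546]
ee_rot: [1.931, 1.924, -0.52]
force: [-0.1, -0.2, 0.6]
width: 1.007
gripper_force: 0.0
0.001,0,0.016,-0.001,0,-0.001,0.06,
0.001,0,0.016,-0.001,0,-0.001,0.06,
0.001,0,0.016,-0.001,0,-0.001,0.06
```

View pics/c3.png

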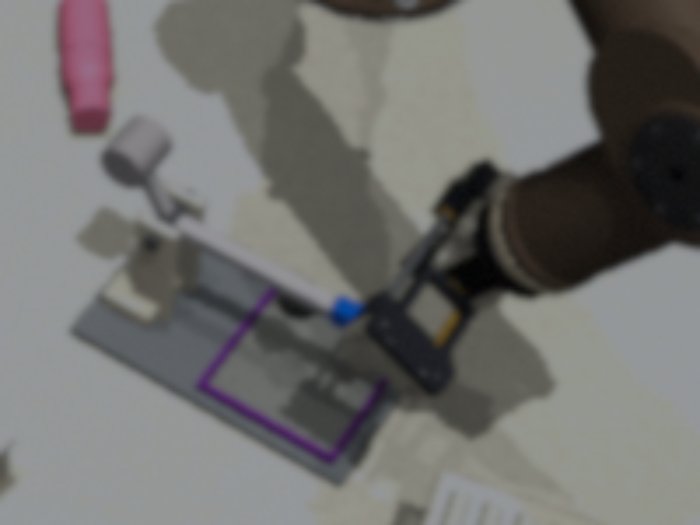

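The fingers straddle the end of the grip at (345,310) and are centred on it. I'll advance, close, and plan the arc.

```bash
python3 -m pendant '[0.001,0,0.016,0,0,0,0.0918,0.001,0,0.016,0,0,0,0.0918,0.001,0,0.016,0,0,0,0.0918,0,0,0,0,0,0,0.01,0,0,0,0,0,0,0.01,0,0,0,0,0,0,0.01,0,0,0,0,0,0,0.01,0,0,0,0,0,0,0.01]' 8
python3 - <<'E'
from h import *
A=R.from_rotvec(observe()['ee_rot']); th=np.linspace(0,1.2,11); G=np.c_[0*th,.18*np.cos(th),.18*np.sin(th)]
for d in np.diff(G,axis=0): print(A.inv().apply(d).round(3)+0.)
print(observe()['position'])
E
```

```text
clock: 4.38
position: [0.5322, 0.2504, 0.114]
ee_rot: [1.932, 1.925, -0.511]
force: [-0.1, 0.3, -0.1]
width: 0.504
gripper_force: 0.0
[-0.012  0.    -0.018]
[-0.014  0.    -0.017]
[-0.016  0.    -0.015]
[-0.017  0.    -0.013]
[-0.019  0.    -0.011]
[-0.02   0.    -0.008]
[-0.021  0.    -0.006]
[-0.021  0.    -0.003]
[-0.022  0.    -0.001]
[-0.022  0.     0.002]
[0.53222433 0.25040013 0.11404822]
```

```bash
python3 -m pendant '[0,0,0,0,0,0,0.01,0,0,0,0,0,0,0.01,0,0,0,0,0,0,0.01,0,0,0,0,0,0,0.01,0,0,0,0,0,0,0.01,0,0,0,0,0,0,0.01]' 8 && python3 -m pendant '[-0.012,0,-0.018,0,0,0,0.01,-0.014,0,-0.017,0,0,0,0.01,-0.016,0,-0.015,0,0,0,0.01]'
```

```text
clock: 5.12
position: [0.5312, 0.2502, 0.1138]
ee_rot: [1.932, 1.926, -0.514]
force: [-5.7, -0.9, 3.2]
width: 0.199
gripper_force: 8.0
clock: 5.5
position: [0.531, 0.2379, 0.1799]
ee_rot: [1.932, 1.925, -0.515]
force: [-5.4, -4.5, -5.0]
width: 0.198
gripper_force: 8.0
```

```bash
python3 -m pendant '[-0.017,0,-0.013,0,0,0,0.01,-0.019,0,-0.011,0,0,0,0.01,-0.02,0,-0.008,0,0,0,0.01,-0.021,0,-0.006,0,0,0,0.01,-0.021,0,-0.003,0,0,0,0.01,-0.022,0,-0.001,0,0,0,0.01,-0.022,0,0.002,0,0,0,0.01,0,0,0,0,0,0,0.01]'
python3 - <<'E'
from h import *
o=observe();g=o['position']-.008*R.from_rotvec(o['ee_rot']).apply([0,0,1])-[.531,.0715,.12]; print(g,np.arctan2(g[2],g[1]),np.hypot(g[1],g[2]))
S=get_image('scene'); cv2.imwrite('pics/c4.png',cv2.resize(S[110:280,300:500],None,fx=3.5,fy=3.5)[:,:,::-1])
E
```

```text
clock: 6.5
position: [0.5296, 0.1331, 0.2858]
ee_rot: [1.934, 1.922, -0.516]
force: [-9.6, -1.2, 1.3]
width: 0.196
gripper_force: 8.0
[-0.00134645  0.06554383  0.17278027] 1.208219299442575 0.18479452451741069
```

View pics/c4.png

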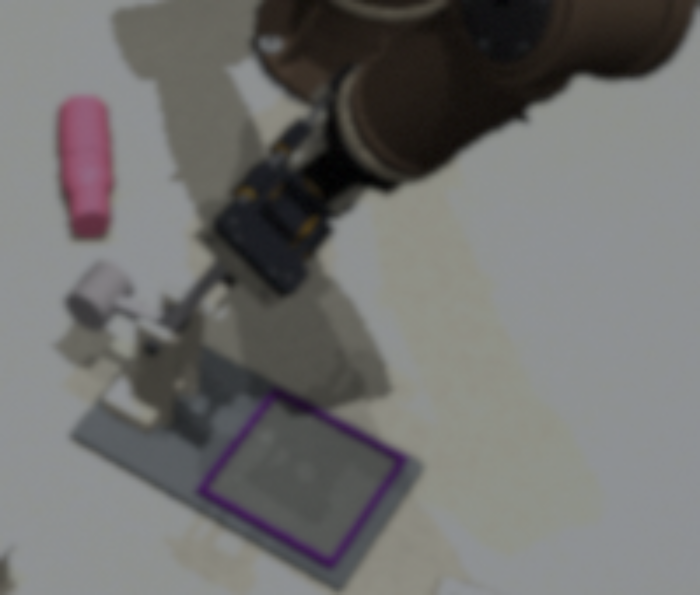

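The arm is at about 1.2 rad, past the balance point, and the bay is clear. I'll open the jaws and back off along the tool.

```bash
python3 -m pendant '[0,0,0,0,0,0,0.0918,0,0,0,0,0,0,0.0918,0,0,0,0,0,0,0.0918,0,0,0,0,0,0,0.0918,0.01,0,-0.01,0,0,0,0.0918,0.02,0,-0.03,0,0,0,0.0918,0.02,0,-0.04,0,0,0,0.0918,0.01,0,-0.05,0,0,0,0.0918,0,0,-0.04,0,0,0,0.0918,0,0,0,0,0,0,0.0918]'
python3 - <<'E'
from h import *
print(observe()['position'])
S,T=get_image('scene'),get_image('top'); a=cv2.resize(S[80:280,220:480],None,fx=3,fy=3)[:,:,::-1]
cv2.imwrite('pics/c5.png',a)
for n,im in(('scene',S),('top',T)):
  for q in blobs(im,'blue',(295,80,420,250) if n=='scene' else (225,160,350,250)): print(n,q[0],q[1])
E
```

```text
clock: 7.8
position: [0.531, 0.2754, 0.4031]
ee_rot: [1.931, 1.929, -0.505]
force: [-0.5, -0.1, -0.6]
width: 0.998
gripper_force: 0.0
[0.53101758 0.27543518 0.40311281]
scene [341.46956522 155.33913043] [337 147   9  18 115]
top [306.89189189 190.81081081] [303 188   8   6  37]
```

View pics/c5.png

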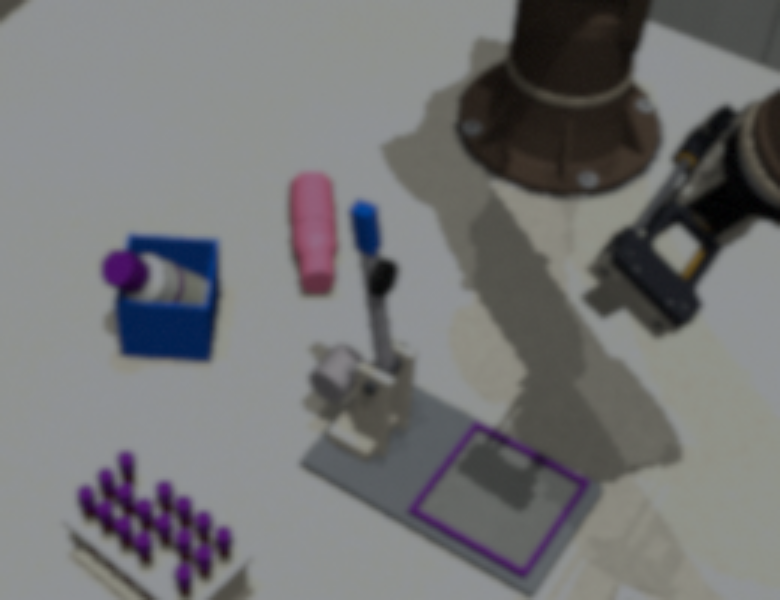

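The arm rests open, with the grip upright at (365,228) in the crop and nothing touching it. Next I'll check the bottle's lean azimuth and plan the approach.

```bash
python3 - <<'E'
from h import *
np.set_printoptions(precision=4,suppress=True)
S,T=get_image('scene'),get_image('top')
print('grip open',tri((341.5,155.3),(306.9,190.8)))
for n,im,b in(('scene',S,(250,155,275,185)),('top',T,(375,170,400,195))):
  q=blobs(im,'purple',b)[0]; print(n,q[0])
C=np.array([.5745,-.211,.123])
for C in(C,np.array([.574,-.2135,.1225])):
  for az in(-22,-18,-14,-10,-6):
    z=np.radians(az); a=np.array([.616*np.cos(z),.616*np.sin(z),.788])
    p=proj('top',[C,C-.03*a,C-.09*a]); q=proj('scene',[C,C-.03*a,C-.09*a])
    print(az,((p-[219.625,164.625])*4).ravel().round(0),((q-[239.625,139.625])*4).ravel().round(0))
# upscaled crops of the bottle
A=cv2.resize(T[170:225,355:410],None,fx=7,fy=7,interpolation=cv2.INTER_CUBIC);B=cv2.resize(S[150:205,245:300],None,fx=7,fy=7,interpolation=cv2.INTER_CUBIC)
cv2.imwrite('pics/c6.png',np.clip(np.hstack([A,B])[:,:,::-1]*1.6,0,255))
E
```

```text
grip open (array([0.5304, 0.0384, 0.2999]), np.float64(0.005344806916816356))
scene [261.2941 169.8824]
top [387.4    181.2889]
-22 [667.  71. 658. 100. 639. 157.] [ 87. 123. 110. 134. 155. 154.]
-18 [667.  71. 659. 101. 644. 158.] [ 87. 123. 109. 133. 152. 151.]
-14 [667.  71. 661. 101. 648. 159.] [ 87. 123. 108. 132. 149. 148.]
-10 [667.  71. 663. 101. 653. 159.] [ 87. 123. 107. 131. 146. 146.]
-6 [667.  71. 664. 101. 658. 160.] [ 87. 123. 106. 130. 142. 143.]
-22 [671.  71. 661. 101. 642. 157.] [ 85. 122. 108. 132. 152. 153.]
-18 [671.  71. 662. 101. 647. 158.] [ 85. 122. 107. 131. 150. 150.]
-14 [671.  71. 664. 101. 652. 159.] [ 85. 122. 106. 130. 147. 147.]
-10 [671.  71. 666. 101. 656. 160.] [ 85. 122. 105. 130. 144. 144.]
-6 [671.  71. 667. 102. 661. 160.] [ 85. 122. 104. 129. 140. 142.][ WARN:0@6.267] global loadsave.cpp:1063 imwrite_ Unsupported depth image for selected encoder is fallbacked to CV_8U.
```

View pics/c6.png

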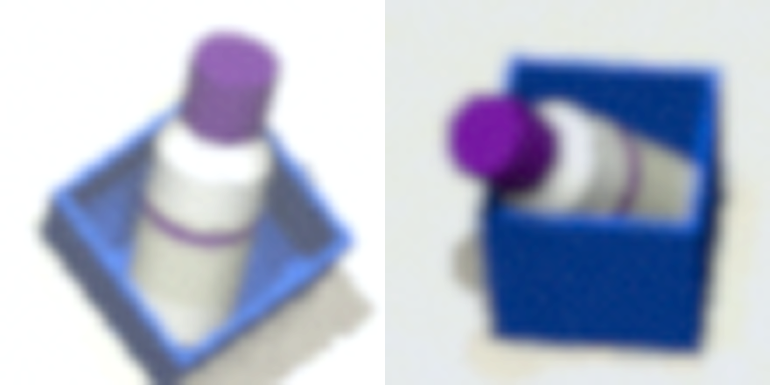

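The left (top) crop has the cap middle at (229,88) and the body middle at (185,300), a slope that gives a lean azimuth of about −13°. That agrees with the bin's diagonal. The right (scene) crop shows only the bottle and the bin around the cap.

```bash
cat >> h.py <<'E'
_z=np.radians(-13); a_=np.array([.616*np.cos(_z),.616*np.sin(_z),.788]); CAP=np.array([.5745,-.211,.123])
B=frame(-a_,(-np.sin(_z),np.cos(_z),0))
E
python3 - <<'E'
from h import *
r0=R.from_rotvec(observe()['ee_rot']); print('angle',np.degrees((r0.inv()*B).magnitude()), observe()['joints'])
m=Slerp([0,1],R.concatenate([r0,B]))(.45)
a=plan((.50,.06,.44),m,8,.0918); a=plan(CAP+.12*a_+[0,0,.05],B,8,.0918,*a)
E
```

```text
angle 99.20588761404824 [-0.45870383  0.57159473 -0.59731581  1.14159444  0.60431916  1.94853872
 -0.95186436]
-0.025,-0.004,0.01,0.006,0.056,-0.08,0.0918,
-0.025,-0.006,0.008,0.006,0.056,-0.08,0.0918,
-0.025,-0.008,0.007,0.006,0.056,-0.08,0.0918,
-0.025,-0.01,0.006,0.006,0.056,-0.08,0.0918,
-0.024,-0.012,0.004,0.006,0.056,-0.08,0.0918,
-0.023,-0.014,0.003,0.006,0.056,-0.08,0.0918,
-0.022,-0.015,0.002,0.006,0.056,-0.08,0.0918,
-0.021,-0.017,0.001,0.006,0.056,-0.08,0.0918

-0.04,-0.001,0.022,0.007,0.068,-0.097,0.0918,
-0.041,-0.005,0.019,0.007,0.068,-0.097,0.0918,
-0.041,-0.008,0.016,0.007,0.068,-0.097,0.0918,
-0.041,-0.012,0.014,0.007,0.068,-0.097,0.0918,
-0.041,-0.016,0.011,0.007,0.068,-0.097,0.0918,
-0.04,-0.02,0.008,0.007,0.068,-0.097,0.0918,
-0.038,-0.024,0.006,0.007,0.068,-0.097,0.0918,
-0.036,-0.027,0.003,0.007,0.068,-0.097,0.0918
```

```bash
python3 -m pendant '[-0.025,-0.004,0.01,0.006,0.056,-0.08,0.0918,-0.025,-0.006,0.008,0.006,0.056,-0.08,0.0918,-0.025,-0.008,0.007,0.006,0.056,-0.08,0.0918,-0.025,-0.01,0.006,0.006,0.056,-0.08,0.0918,-0.024,-0.012,0.004,0.006,0.056,-0.08,0.0918,-0.023,-0.014,0.003,0.006,0.056,-0.08,0.0918,-0.022,-0.015,0.002,0.006,0.056,-0.08,0.0918,-0.021,-0.017,0.001,0.006,0.056,-0.08,0.0918]'
python3 - <<'E'
from h import *
print(observe()['joints'])
plan(CAP+.12*a_+[0,0,.05],B,9,.0918)
E
```

```text
clock: 9.0
position: [0.4979, 0.0581, 0.4324]
ee_rot: [-1.408, -2.672, 0.277]
force: [0.2, -0.7, -0.8]
width: 0.999
gripper_force: 0.0
[ 0.2713197   0.35382599 -0.78300914  1.33240846  0.26088998  1.76547703
  0.117826  ]
-0.035,-0.001,0.019,0.006,0.06,-0.086,0.0918,
-0.036,-0.004,0.017,0.006,0.06,-0.086,0.0918,
-0.037,-0.007,0.015,0.006,0.06,-0.086,0.0918,
-0.037,-0.01,0.013,0.006,0.06,-0.086,0.0918,
-0.037,-0.013,0.011,0.006,0.06,-0.086,0.0918,
-0.036,-0.016,0.008,0.006,0.06,-0.086,0.0918,
-0.035,-0.019,0.006,0.006,0.06,-0.086,0.0918,
-0.033,-0.022,0.005,0.006,0.06,-0.086,0.0918,
-0.032,-0.025,0.003,0.006,0.06,-0.086,0.0918
```

```bash
python3 -m pendant '[-0.035,-0.001,0.019,0.006,0.06,-0.086,0.0918,-0.036,-0.004,0.017,0.006,0.06,-0.086,0.0918,-0.037,-0.007,0.015,0.006,0.06,-0.086,0.0918,-0.037,-0.01,0.013,0.006,0.06,-0.086,0.0918,-0.037,-0.013,0.011,0.006,0.06,-0.086,0.0918,-0.036,-0.016,0.008,0.006,0.06,-0.086,0.0918,-0.035,-0.019,0.006,0.006,0.06,-0.086,0.0918,-0.033,-0.022,0.005,0.006,0.06,-0.086,0.0918,-0.032,-0.025,0.003,0.006,0.06,-0.086,0.0918,0,0,0,0,0,0,0.0918]'
python3 - <<'E'
from h import *
o=observe(); print(o['joints'],np.degrees((R.from_rotvec(o['ee_rot']).inv()*B).magnitude()))
plan(CAP+.035*a_,B,5,.07)
E
```

```text
clock: 10.25
position: [0.6059, -0.1891, 0.263]
ee_rot: [-0.436, -2.483, -0.049]
force: [0.0, 0.2, -0.4]
width: 1.001
gripper_force: 0.0
[ 0.2105663   0.85811192  0.02932263  0.90545467 -0.02269211  1.99953605
  1.4568339 ] 7.2751505330747595
-0.013,-0.004,0.02,0.001,0.008,-0.024,0.07,
-0.013,-0.005,0.02,0.001,0.008,-0.024,0.07,
-0.013,-0.005,0.02,0.001,0.008,-0.024,0.07,
-0.013,-0.005,0.02,0.001,0.008,-0.024,0.07,
-0.013,-0.005,0.02,0.001,0.008,-0.024,0.07
```

```bash
python3 -m pendant '[-0.013,-0.004,0.02,0,0,-0.024,0.07,-0.013,-0.005,0.02,0,0,-0.024,0.07,-0.013,-0.005,0.02,0,0,-0.024,0.07,-0.013,-0.005,0.02,0,0.01,-0.024,0.07,-0.013,-0.005,0.02,0,0.01,-0.024,0.07,0,0,0,0,0,0,0.07]'
python3 - <<'E'
from h import *
o=observe(); print(o['joints'],np.degrees((R.from_rotvec(o['ee_rot']).inv()*B).as_rotvec()))
T=get_image('top'); S=get_image('scene')
cv2.imwrite('pics/c7.png',np.hstack([cv2.resize(im,None,fx=5,fy=5,interpolation=cv2.INTER_CUBIC) for im in(T[150:230,345:425],S[130:210,230:310])])[:,:,::-1])
plan(CAP,B,3,.07)
E
```

```text
clock: 11.0
position: [0.594, -0.2109, 0.1449]
ee_rot: [-0.275, -2.489, -0.108]
force: [-0.0, 0.1, 0.1]
width: 0.764
gripper_force: 0.0
[ 0.26010221  0.93846571 -0.01760768  1.03721635  0.01724065  1.80664674
  1.59406286] [0.46657125 1.31558973 0.54661131]
0.001,-0.002,0.013,0.003,0.009,0.003,0.07,
0.001,-0.002,0.013,0.003,0.009,0.003,0.07,
0,-0.002,0.013,0.003,0.009,0.003,0.07
```

View pics/c7.png

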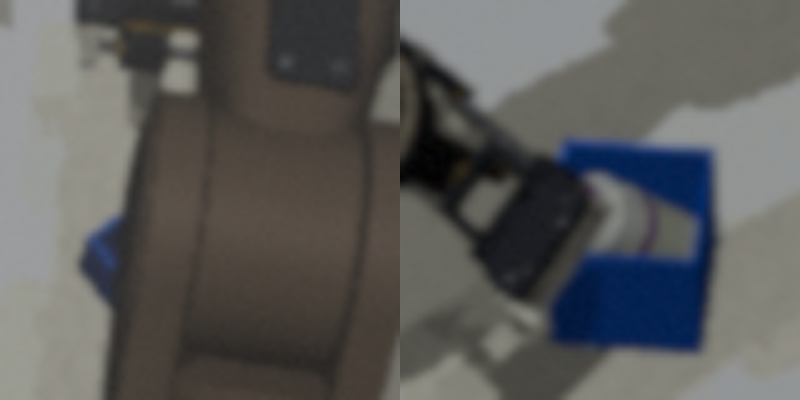

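The top view is hidden by the arm. In the scene view the fingers lie alongside the bottle, in line with its axis, with the near finger in front of the cap. I'll advance and close.

```bash
python3 -m pendant '[0.001,-0.002,0.013,0,0.009,0,0.07,0.001,-0.002,0.013,0,0.009,0,0.07,0,-0.002,0.013,0,0,0,0.07,0,0,0,0,0,0,0.07]' && python3 -m pendant '[0,0,0,0,0,0,0.02,0,0,0,0,0,0,0.02,0,0,0,0,0,0,0.02,0,0,0,0,0,0,0.02,0,0,0,0,0,0,0.02,0,0,0,0,0,0,0.02]' 25
```

```text
clock: 11.6
position: [0.5683, -0.2109, 0.1165]
ee_rot: [-0.274, -2.474, -0.109]
force: [0.6, -0.1, 0.1]
width: 0.763
gripper_force: 0.0
clock: 12.35
position: [0.5696, -0.2111, 0.1173]
ee_rot: [-0.273, -2.476, -0.108]
force: [0.9, -1.4, -0.1]
width: 0.431
gripper_force: 25.0
```

The opening is 39.7 mm, which matches the cap's 40 mm. I'll pull out along the bottle's axis.

```bash
python3 -m pendant '[0.002,0,-0.01,0,0,0,0.02,0.002,0,-0.014,0,0,0,0.02,0.002,0,-0.015,0,0,0,0.02,0.002,0,-0.015,0,0,0,0.02]' && python3 -c "
from h import *
print(observe()['joints'])"
```

```text
clock: 12.85
position: [0.5963, -0.2171, 0.1661]
ee_rot: [-0.273, -2.477, -0.109]
force: [0.8, -0.4, -3.4]
width: 0.43
gripper_force: 25.0
[ 0.26310219  0.93850616 -0.01108248  0.9903298   0.0184022   1.86543251
  1.60447978]
```

```bash
python3 -m pendant '[0.004,0,-0.02,0,0,0,0.02,0.006,0,-0.02,0,0,0,0.02,0.01,0,-0.02,0,0,0,0.02,0.012,0,-0.02,0,-0.03,0,0.02,0,0,0,0,0,0,0.02]'
python3 - <<'E'
from h import *
o=observe(); print(o['joints'])
D=frame((0,0,-1),R.from_rotvec(o['ee_rot']).apply([0,1,0]))
plan((.58,-.20,.37),D,6,.02)
E
```

```text
clock: 13.48
position: [0.6154, -0.2226, 0.2489]
ee_rot: [-0.278, -2.515, -0.101]
force: [0.2, 0.4, -2.8]
width: 0.433
gripper_force: 25.0
[ 0.16855298  0.90814392  0.241604    0.85838189 -0.11868359  2.00294904
  1.7143008 ]
0.016,0.003,-0.012,0.002,-0.102,0,0.02,
0.015,0.003,-0.013,0.002,-0.102,0,0.02,
0.014,0.002,-0.015,0.002,-0.102,0,0.02,
0.012,0.002,-0.016,0.002,-0.102,0,0.02,
0.01,0.002,-0.017,0.002,-0.102,0,0.02,
0.008,0.002,-0.018,0.002,-0.102,0,0.02
```

```bash
python3 -m pendant '[0.016,0.003,-0.012,0,-0.102,0,0.02,0.015,0.003,-0.013,0,-0.102,0,0.02,0.014,0.002,-0.015,0,-0.102,0,0.02,0.012,0.002,-0.016,0,-0.102,0,0.02,0.01,0.002,-0.017,0,-0.102,0,0.02,0.008,0.002,-0.018,0,-0.102,0,0.02,0,0,0,0,0,0,0.02]'
python3 - <<'E'
from h import *
o=observe(); print(o['joints'])
f=lambda az:frame((0,0,-1),(np.cos(np.radians(az)),np.sin(np.radians(az)),0))
a=plan((.41,-.06,.34),f(100),6,.02);a=plan((.41,.14,.32),f(116),5,.02,*a);a=plan((.531,.212,.26),f(120),4,.02,*a)
E
```

```text
clock: 14.35
position: [0.5787, -0.2012, 0.3616]
ee_rot: [-0.349, -3.118, -0.019]
force: [-0.1, 0.5, -2.7]
width: 0.433
gripper_force: 25.0
[ 0.09752928  0.34916846  0.22763999  1.4098878  -0.08953475  1.398079
  1.67568379]
0.033,0.017,0.005,0.002,-0.001,-0.066,0.02,
0.031,0.019,0.005,0.002,-0.001,-0.066,0.02,
0.03,0.021,0.005,0.002,-0.001,-0.066,0.02,
0.029,0.023,0.005,0.002,-0.001,-0.066,0.02,
0.027,0.025,0.005,0.002,-0.001,-0.066,0.02,
0.025,0.026,0.005,0.002,-0.001,-0.066,0.02

-0.007,0.039,0.004,0,0,-0.056,0.02,
-0.009,0.039,0.004,0,0,-0.056,0.02,
-0.011,0.038,0.004,0,0,-0.056,0.02,
-0.013,0.038,0.004,0,0,-0.056,0.02,
-0.016,0.037,0.004,0,0,-0.056,0.02

-0.035,0.003,0.015,0,0,-0.017,0.02,
-0.035,0.002,0.015,0,0,-0.017,0.02,
-0.035,0.002,0.015,0,0,-0.017,0.02,
-0.035,0.001,0.015,0,0,-0.017,0.02
```

```bash
python3 -m pendant '[0.033,0.017,0.005,0,0,-0.066,0.02,0.031,0.019,0.005,0,0,-0.066,0.02,0.03,0.021,0.005,0,0,-0.066,0.02,0.029,0.023,0.005,0,0,-0.066,0.02,0.027,0.025,0.005,0,0,-0.066,0.02,0.025,0.026,0.005,0,0,-0.066,0.02]' && python3 -m pendant '[-0.007,0.039,0.004,0,0,-0.056,0.02,-0.009,0.039,0.004,0,0,-0.056,0.02,-0.011,0.038,0.004,0,0,-0.056,0.02,-0.013,0.038,0.004,0,0,-0.056,0.02,-0.016,0.037,0.004,0,0,-0.056,0.02,-0.035,0.003,0.015,0,0,-0.017,0.02,-0.035,0.002,0.015,0,0,-0.017,0.02,-0.035,0.002,0.015,0,0,-0.017,0.02,-0.035,0.001,0.015,0,0,-0.017,0.02,0,0,0,0,0,0,0.02]'
python3 - <<'E'
from h import *
o=observe(); r=R.from_rotvec(o['ee_rot']); print(o['joints'],r.as_matrix().round(3))
S,T=get_image('scene'),get_image('top')
cv2.imwrite('pics/c8.png',np.hstack([cv2.resize(S[110:290,300:440],None,fx=3.3,fy=3.3,interpolation=cv2.INTER_CUBIC)[:590],cv2.resize(T[160:260,215:315],None,fx=3.3,fy=5.9)])[:,:,::-1])
g=o['position']-.008*r.apply([0,0,1]); 
for n in('scene','top'): print(n,proj(n,[g+[0,0,-.018],g+[0,0,-.132]]))
f=lambda az:frame((0,0,-1),(np.cos(np.radians(az)),np.sin(np.radians(az)),0))
plan((.531,.212,.165),f(120),4,.02)
E
```

```text
clock: 15.1
position: [0.4107, -0.0584, 0.3305]
ee_rot: [0.275, -3.12, -0.019]
force: [-0.2, -0.1, -2.1]
width: 0.433
gripper_force: 25.0
clock: 16.35
position: [0.5325, 0.2136, 0.2511]
ee_rot: [0.809, -3.027, -0.02]
force: [-0.7, 0.2, -3.5]
width: 0.432
gripper_force: 25.0
[-0.34471468  0.35466434 -0.16372497  1.66503245  0.04661226  1.13230119
  1.57448714] [[-0.867 -0.499 -0.012]
 [-0.499  0.867  0.01 ]
 [ 0.005  0.015 -1.   ]]
scene [[395.57159991 198.55886371]
 [390.41118298 224.03220323]]
top [[245.04537201 201.73739273]
 [250.70459135 209.55049217]]
0,0,0.024,0.003,-0.001,-0.001,0.02,
0,0,0.024,0.003,-0.001,-0.001,0.02,
0,0,0.024,0.003,-0.001,-0.001,0.02,
0,0,0.024,0.003,-0.001,-0.001,0.02
```

View pics/c8.png

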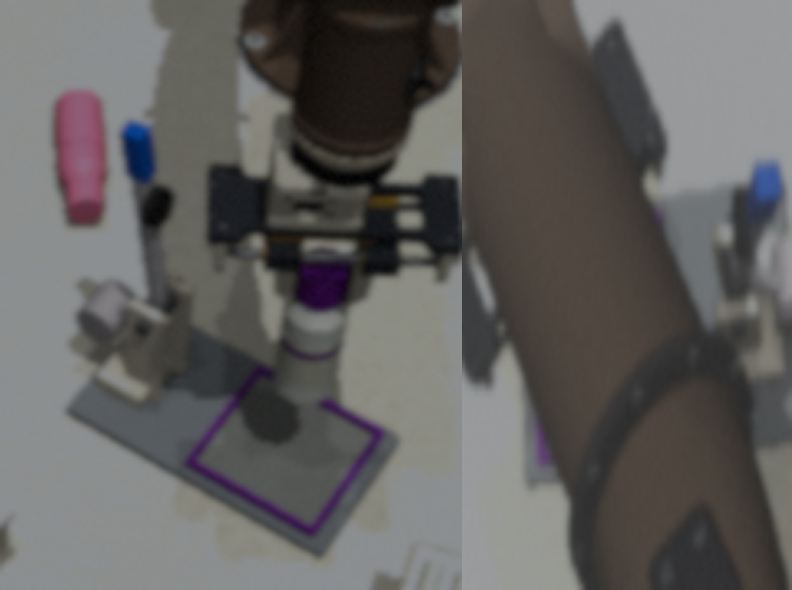

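The bottle hangs roughly upright over the bay. Its cap is at about (326,285) and its foot at about (307,390) in the crop, and the hold-down arm is still open. I'll measure cap and foot numerically against the prediction.

```bash
python3 - <<'E'
from h import *
np.set_printoptions(precision=2,suppress=True)
o=observe(); r=R.from_rotvec(o['ee_rot']); g=o['position']-.008*r.apply([0,0,1])
S=get_image('scene'); 
for q in blobs(S,'purple',(385,180,415,222)): print('cap blob',q[0],q[1])
# horizontal profiles through the body: brightness edges
G=cv2.cvtColor(S,cv2.COLOR_RGB2GRAY).astype(int)
for v in(191,194,197,208,216,220): print(v,list(zip(range(378,412),G[v,378:412])) if v in(208,) else G[v,378:412])
for z in(-.018,0,.018,-.03,-.05,-.08,-.11): print(z,proj('scene',g+[0,0,z]))
for z in(.02,): print('bay kerb proj',[proj('scene',np.array([.531+a,.212+b,.02])) for a,b in((.066,-.066),(.066,.066),(-.066,.066))])
E
```

```text
cap blob [397.11 194.91] [390 189  16  14 190]
191 [128 123 110 100  88  69  53  43  42  40  37  33  22  20  22  20  21  21
  20  20  22  23  22  19  22  22  19  20  27  40  45  35  26  21]
194 [120 133 136 133 117  91  69  60  59  56  49  36  21  13  12  16  15  17
  19  20  21  18  21  18  17  16  14  26  40  52  59  59  61  75]
197 [114 131 137 134 121  98  77  67  65  60  48  30  17  13  13  17  18  20
  24  21  21  23  22  21  17  14  18  31  46  56  61  63  75 101]
208 [(378, np.int64(85)), (379, np.int64(98)), (380, np.int64(118)), (381, np.int64(130)), (382, np.int64(133)), (383, np.int64(128)), (384, np.int64(112)), (385, np.int64(84)), (386, np.int64(65)), (387, np.int64(62)), (388, np.int64(69)), (389, np.int64(75)), (390, np.int64(85)), (391, np.int64(95)), (392, np.int64(108)), (393, np.int64(116)), (394, np.int64(122)), (395, np.int64(127)), (396, np.int64(127)), (397, np.int64(127)), (398, np.int64(126)), (399, np.int64(124)), (400, np.int64(120)), (401, np.int64(113)), (402, np.int64(104)), (403, np.int64(99)), (404, np.int64(110)), (405, np.int64(126)), (406, np.int64(136)), (407, np.int64(138)), (408, np.int64(140)), (409, np.int64(140)), (410, np.int64(140)), (411, np.int64(140))]
216 [ 78  79  78  77  74  64  55  53  53  50  47  45  47  52  57  63  68  70
  69  65  60  56  57  65  87 115 133 140 140 140 140 138 138 138]
220 [ 44  50  59  63  63  59  55  56  61  65  69  74  76  78  81  82  83  82
  83  84  83  82  81  88 110 128 137 139 138 136 137 137 138 139]
-0.018 [395.47 197.69]
0 [396.35 193.34]
0.018 [397.25 188.89]
-0.03 [394.89 200.55]
-0.05 [393.95 205.21]
-0.08 [392.58 212.  ]
-0.11 [391.26 218.56]
bay kerb proj [array([355.37, 249.53]), array([394.91, 271.48]), array([416.02, 239.64])]
```

The cap and body sit within 1 px (about 3 mm) of the prediction along the whole height, so the bottle is upright. I'll lower it.

```bash
python3 -m pendant '[0,0,0.024,0.003,0,0,0.02,0,0,0.024,0.003,0,0,0.02,0,0,0.022,0.003,0,0,0.02,0,0,0.018,0.003,0,0,0.02,0,0,0,0,0,0,0.02]' && python3 -m pendant '[0,0,0.008,0,0,0,0.02,0,0,0.003,0,0,0,0.02,0,0,0,0,0,0,0.02]'
```

```text
clock: 17.12
position: [0.5309, 0.2128, 0.1661]
ee_rot: [0.808, -3.034, -0.002]
force: [0.8, -0.8, -2.8]
width: 0.432
gripper_force: 25.0
clock: 17.5
position: [0.5323, 0.2135, 0.1558]
ee_rot: [-0.808, 3.034, 0.003]
force: [0.1, 0.1, -2.1]
width: 0.429
gripper_force: 25.0
```

```bash
python3 -m pendant '[0,0,0.007,0,0,0,0.02,0,0,0.005,0,0,0,0.02,0,0,0,0,0,0,0.02]' && python3 -m pendant '[0,0,0.003,0,0,0,0.02,0,0,0,0,0,0,0.02]' && python3 -m pendant '[0,0,0.002,0,0,0,0.02,0,0,0,0,0,0,0.02]'
```

```text
clock: 17.88
position: [0.532, 0.2135, 0.1431]
ee_rot: [-0.809, 3.035, 0.003]
force: [0.0, 0.0, -1.9]
width: 0.43
gripper_force: 25.0
clock: 18.12
position: [0.5323, 0.2137, 0.1405]
ee_rot: [-0.808, 3.034, 0.003]
force: [0.5, 0.1, -3.4]
width: 0.428
gripper_force: 25.0
clock: 18.38
position: [0.5323, 0.2137, 0.1386]
ee_rot: [-0.808, 3.034, 0.003]
force: [0.4, 0.8, -2.8]
width: 0.429
gripper_force: 25.0
```

```bash
python3 -m pendant '[0,0,0.002,0,0,0,0.02,0,0,0,0,0,0,0.02]' && python3 -m pendant '[0,0,0.002,0,0,0,0.02,0,0,0,0,0,0,0.02]'
```

```text
clock: 18.62
position: [0.5327, 0.2139, 0.137]
ee_rot: [-0.808, 3.033, 0.003]
force: [-0.5, 0.2, 0.1]
width: 0.429
gripper_force: 25.0
clock: 18.88
position: [0.5339, 0.2147, 0.1365]
ee_rot: [-0.807, 3.03, 0.004]
force: [-0.1, -0.4, 11.2]
width: 0.426
gripper_force: 25.0
```

Contact is made (force rises to +11 N). I'll back off 1.5 mm and open.

```bash
python3 -m pendant '[0,0,-0.0015,0,0,0,0.02,0,0,0,0,0,0,0.02]' && python3 -m pendant '[0,0,0,0,0,0,0.046,0,0,0,0,0,0,0.055,0,0,0,0,0,0,0.07,0,0,0,0,0,0,0.0918,0,0,0,0,0,0,0.0918,0,0,0,0,0,0,0.0918]'
```

```text
clock: 19.12
position: [0.5328, 0.214, 0.1366]
ee_rot: [-0.808, 3.033, 0.003]
force: [0.0, 1.1, 3.7]
width: 0.433
gripper_force: 25.0
clock: 19.88
position: [0.5324, 0.2137, 0.1362]
ee_rot: [-0.808, 3.034, 0.003]
force: [0.4, -0.5, -0.4]
width: 0.977
gripper_force: 0.0
```

```bash
python3 -m pendant '[0,0,-0.02,0,0,0,0.0918,0,0,-0.04,0,0,0,0.0918,0,0,-0.05,0,0,0,0.0918,0.03,0,-0.05,0,0,0,0.0918,0.05,0,-0.02,0,0,0,0.0918,0.05,0,0,0,0,0,0.0918,0,0,0,0,0,0,0.0918]'
python3 - <<'E'
from h import *
S,T=get_image('scene'),get_image('top')
for n,im,b in(('scene',S,(370,180,425,240)),('top',T,(225,185,285,245))):
  for q in blobs(im,'purple',b): print(n,q[0],q[1])
print({n:proj(n,[[.531,.212,.144],[.531,.212,.012]]) for n in('scene','top')})
cv2.imwrite('pics/c9.png',np.hstack([cv2.resize(S[110:290,300:440],None,fx=3.3,fy=3.3,interpolation=cv2.INTER_CUBIC)[:590],cv2.resize(T[160:260,215:315],None,fx=3.3,fy=5.9)])[:,:,::-1])
E
```

```text
clock: 20.75
position: [0.417, 0.1469, 0.3165]
ee_rot: [-0.807, 3.034, 0.002]
force: [0.5, -1.5, -0.4]
width: 1.0
gripper_force: 0.0
scene [391.79459459 220.68108108] [386 213  14  17 185]
scene [375.175 226.   ] [370 221  13  13  40]
scene [406.11538462 236.11538462] [400 233  14   7  26]
{'scene': array([[390.93229119, 219.80561107],
       [385.64287925, 246.0299777 ]]), 'top': array([[250.46751594, 208.93886087],
       [256.13319371, 216.78356336]])}
```

View pics/c9.png

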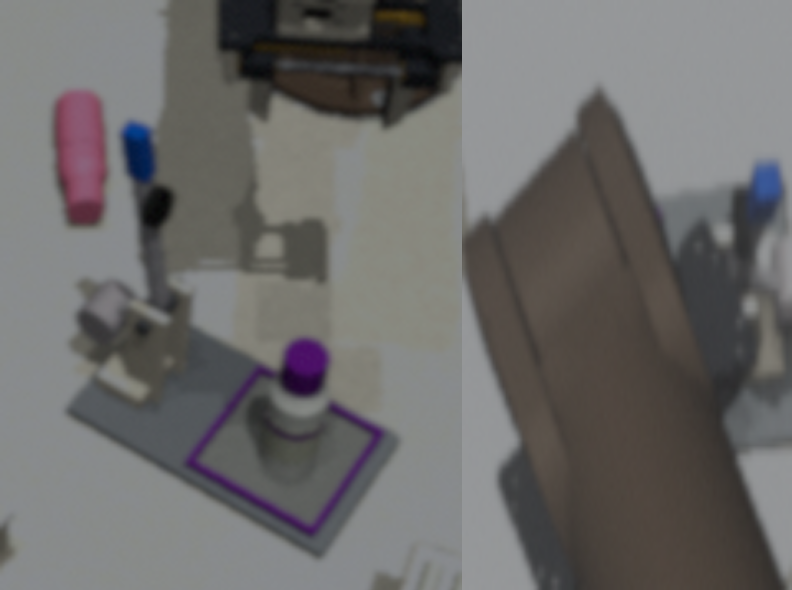

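The bottle stands upright in the bay with its cap at (391.8,220.7), against a predicted (390.9,219.8) at the bay centre. The hold-down arm is still open and the gripper is clear, so I'm handing in.

```bash
python3 -c "
from cell import *
print(sign_off())"
```

```text
the job is handed in; nothing more can be done
None
```

The hold-down arm rests fully open by itself, the purple-capped bottle stands upright and released near the centre of the purple-edged bay, and the job was handed in at about 21 s; `sign_off()` returned no verdict.

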